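Rack the hole saws in order of size

TASK

Put the four hole saws back on their wooden rack in order of size, each set mouth down over the peg that was turned for it: the smallest saw on the thinnest peg, and so on up to the largest saw on the thickest peg. Each must sit fully down with its teeth on the board. Leave the big nut among the saws and the grey jar beyond the rack where they are.

Things in the scene. Friction and masses are not known exactly. Their poses are not given: they have to be found in the camera images.
- saw_25_mid (a point): centre (24 mm above its rim) of the smallest hole saw: a dark steel cup 25 mm across and 48 mm high, standing mouth and teeth down with its closed flat back on top; wall 3 mm, so the bore is 19 mm, 43 mm deep; z points up out of the back
- saw_34_mid (a point): centre (24 mm above its rim) of the second smallest hole saw: a dark steel cup 34 mm across and 48 mm high, standing mouth and teeth down with its closed flat back on top; wall 3 mm, so the bore is 28 mm, 43 mm deep; z points up out of the back
- saw_44_mid (a point): centre (24 mm above its rim) of the second largest hole saw: a dark steel cup 44 mm across and 48 mm high, standing mouth and teeth down with its closed flat back on top; wall 3 mm, so the bore is 38 mm, 43 mm deep; z points up out of the back
- saw_56_mid (a point): centre (24 mm above its rim) of the largest hole saw: a dark steel cup 56 mm across and 48 mm high, standing mouth and teeth down with its closed flat back on top; wall 3 mm, so the bore is 50 mm, 43 mm deep; z points up out of the back
- peg_25: the thinnest peg of the plywood rack, upright, turned from wood: 12 mm thick for 6 mm at its foot, tapering to 4 mm at its top, 26 mm tall; origin at the centre of its foot, on the board's top face; a dark circle a little larger than its saw is drawn round it. Board: 18 mm thick, 70 x 206 mm, fixed to the bench, pegs in one row along its middle in order of thickness
- peg_34: the second thinnest peg of the plywood rack, upright, turned from wood: 21 mm thick for 6 mm at its foot, tapering to 13 mm at its top, 26 mm tall; origin at the centre of its foot, on the board's top face; a dark circle a little larger than its saw is drawn round it
- peg_44: the second thickest peg of the plywood rack, upright, turned from wood: 31 mm thick for 6 mm at its foot, tapering to 23 mm at its top, 26 mm tall; origin at the centre of its foot, on the board's top face; a dark circle a little larger than its saw is drawn round it
- peg_56: the thickest peg of the plywood rack, upright, turned from wood: 43 mm thick for 6 mm at its foot, tapering to 35 mm at its top, 26 mm tall; origin at the centre of its foot, on the board's top face; a dark circle a little larger than its saw is drawn round it. It stands 149 mm from the thinnest peg; the two between stand 40 and 89 mm from the thinnest
- nut: big loose rusty hexagon nut, 36 mm across flats and 20 mm high, lying flat; origin at the centre of its underside; not part of the set
- grey_jar: loose grey jar, 63 mm across and 76 mm high, upright; origin at the centre of its underside; not part of the set
Things that resemble listed ones, but are neither listed nor needed, are in the scene too. What is shaped like the part that bears saw_25_mid but blue or orange is not meant. Leave any blue look-alike of the part that bears saw_34_mid alone.

How it is judged (in metres and radians):
At the end, for the whole second after the job is handed in: every hole saw stands upright (within about 4.5 degrees), released and at rest, over its own peg (axes within 8 mm) with its teeth on the rack's board (within 3.5 mm) (horizontal distance between saw_25_mid and peg_25 below 0.008 m and z of saw_25_mid in the frame of peg_25 between 0.02 and 0.0275 m and angle between each of saw_25_mid, saw_34_mid, saw_44_mid, saw_56_mid's own z axis and vertical below 0.08 rad and contact force between each of saw_25, saw_34, saw_44, saw_56 and the fingers below 0.05 N and linear speed of each of saw_25, saw_34, saw_44, saw_56 below 0.01 m/s and horizontal distance between saw_34_mid and peg_34 below 0.008 m and z of saw_34_mid in the frame of peg_34 between 0.02 and 0.0275 m and horizontal distance between saw_44_mid and peg_44 below 0.008 m and z of saw_44_mid in the frame of peg_44 between 0.02 and 0.0275 m and horizontal distance between saw_56_mid and peg_56 below 0.008 m and z of saw_56_mid in the frame of peg_56 between 0.02 and 0.0275 m); the robot touches nothing.
It fails at once if the big nut is shifted by more than 20 mm (distance of nut from where it was at the start of the episode above 0.02 m).
It fails at once if the grey jar is shifted by more than 20 mm (distance of grey_jar from where it was at the start of the episode above 0.02 m).
It also fails if it takes over 96 s, if anything falls off the work surface, if the arm or the gripper's body presses on something with over 40 N, if the wrist force passes 120 N, or if a joint passes its speed limit or range.

ROBOT

A 6-joint arm with a two-finger parallel gripper is mounted at the origin on a cart in front of the work surface, level with it; the furniture and walls round the work are solid. World frame = base frame: x ahead of the robot, y to its left, z up, the work surface at z = 0. Lengths are in m, angles in degrees, forces in N, time in s.
With the tool pointing down it reaches from about 0.375 to 0.9 m from the base axis. Payload 3.1 kg.
Tool frame: the origin (TCP) lies on the centre line of the jaws, within the pads' length; the fingertips stand finger_overhang ahead of it and the grasp point (between the pads) lies 5 mm behind it (finger_overhang is the distance from the TCP to the fingertips, in m); z points along the fingers, y is the line along which they close (so a half turn about z gives the same grasp; the last joint's range is limited). The gripper opens to 87 mm and grips with 3 to 60 N. Pads are 19 mm wide; open, the fingers measure 117 mm over their backs; the gripper's body (75 mm by 190 mm) begins 51 mm behind the grasp point.
Start: joints at [53.543, 30.224, 82.088, -0, 67.689, -10.227], TCP at [0.276, 0.561, 0.237] pointing down, gripper open.
Joint ranges: [-176.69, 176.69], [-43.24, 126.21], [12.49, 139.97], [-82, 262], [0, 151.66], [-163.58, 163.58]. Speed limits (degrees/s): [159.86, 159.86, 180, 180, 180, 180].

INTERFACE

Orientations are given as a 3x3 rotation matrix whose columns are the frame's x, y, z axes.
In Python, from rig import read_state, capture, calibration, hand_in, finger_overhang gives the robot as it stands.
- The arm moves only by the tool send_rows, never from a script. Its argument "plan" is a list of rows, each a list of 5 numbers: the closure in counts, from 0 (fully open) to 255 (shut), then the shift along the tool's x, y, z in m, then the turn about the tool's z in rad. A call has 1 to 20 rows; each row shifts and turns the commanded pose from where the row before left it, along the tool's axes as they then stand; what a row does not reach is not made up. A row lasts 1/12 s, in which the tool goes at most 41.7 mm and 7.16 degrees, less where a joint would pass 70% of its speed; a pose out of reach is approached as far as the arm can. A call is refused whole if a number of a shift passes 0.0417 or a number of a turn 0.125, either way. A call with a gripper value outside its range is refused whole. The fingers move at their own pace and stop on an object; the grip force is fixed at half the most. Time passes only in rows, so rows that do not move let the fingers close. It gives the time, the measured TCP pose, the force, the opening and the grip force at its end, in the units of the state.
- read_state(): the state, without advancing time (a new reading comes with each control period).
- capture(name): name is "scene" or "top" or "wrist"; returns (picture, depth): 384x512x3 uint8, blue, green, red; 384x512 float32, m along the optical axis (not along the pixel's ray), 0 where there is no reading.
- calibration(name): a dict with "fx", "fy", "cx", "cy" (pixels), "dist_coeffs" ([k1, k2, p1, p2, k3] as OpenCV has them; the pictures are not rectified), "xyz" and "rotation" of the camera in the world. Camera axes: x right, y down, z forward; pixel columns grow to the right and rows downward; lengths in m; the calibration is good to about 2 mm. A picture is of the moment at which its call begins: read the wrist's pose just before it. calibration takes no time and is no camera call; for the wrist camera it gives the pose at the moment of the call.
- hand_in(): hands the job in; it is judged then, once.
The state is a dict: "time_s": time; "joint_positions": joint angles; "qvel": joint speeds; "tau": joint torques, N m; "position": TCP position; "tcp_rot": TCP orientation; "force": force on the tool from outside, world axes, zero at the start; "moment": the same for the moment, N m; "opening": opening from 0.0 (shut) to 1.0 (fully open); "grasp_force": force on a finger pad.
Only numpy, scipy, OpenCV 4.12 (cv2) and the standard library are available. Lean on these libraries where they do the work, as an engineer would, in place of code of your own. Each camera call takes 0.05 s, during which the arm holds its last target. There are 200 camera calls.

## Working session

There is one attempt and no reset: what is moved stays moved. The work goes in short steps, Python scripts to look and compute and a tool call to move; the robot and the scene stay as the last step left them, time stands still between calls to the robot, and variables do not carry over. Pictures are saved under pics/ and viewed, at most 14 in all, crops included, and the job is handed in when it is done.

Besides the shell and the picture viewer there is one more tool, called after "Request:" as a command line: name --pt "numbers of a row" for each row, then --argument value for the rest. send_rows: Moves the arm, as the interface text tells. Its arguments: {"type":"object","properties":{"plan":{"type":"array","items":{"type":"array","items":{"type":"number"}}}},"required":["plan"]}

```bash
ls; mkdir -p pics; python3 - <<'E'
from rig import *
import cv2
s=read_state();print(s['time_s'],s['position'],s['tcp_rot'],s['opening'],finger_overhang if not callable(finger_overhang) else finger_overhang())
for n in ("scene","top"):
    p,d=capture(n);cv2.imwrite(f'pics/{n}0.png',p);import numpy as np;np.save(f'pics/{n}0.npy',d)
    print(n,calibration(n))
E
```

```text
pics
0.0 [0.27581409 0.56009115 0.23557729] [[-8.97005780e-01  4.42017073e-01 -1.23984942e-03]
 [ 4.42018665e-01  8.97004243e-01 -1.69931675e-03]
 [ 3.61023175e-04 -2.07233354e-03 -9.99997788e-01]] 1.0050616753707637 0.014
scene {'fx': 444.59553242525385, 'fy': 444.59553242525385, 'cx': 246.77472489779475, 'cy': 196.49996859529148, 'dist_coeffs': array([-0.14151742,  0.        ,  0.        ,  0.        ,  0.        ]), 'xyz': array([-0.26523812,  0.62541632,  0.60170053]), 'rotation': array([[-0.49995254, -0.44658963,  0.74202774],
       [-0.86597181,  0.24606453, -0.43536774],
       [ 0.01184401, -0.86023831, -0.50975462]])}
top {'fx': 367.2279820756023, 'fy': 367.2279820756023, 'cx': 258.2426947426404, 'cy': 192.3614190089804, 'dist_coeffs': array([0.00404312, 0.        , 0.        , 0.        , 0.        ]), 'xyz': array([0.50109624, 0.1155809 , 1.05525016]), 'rotation': array([[ 0.01147878, -0.9989279 ,  0.04484746],
       [-0.99988183, -0.0119253 , -0.00970166],
       [ 0.01022608, -0.0447308 , -0.99894674]])}
```

View pics/top0.png

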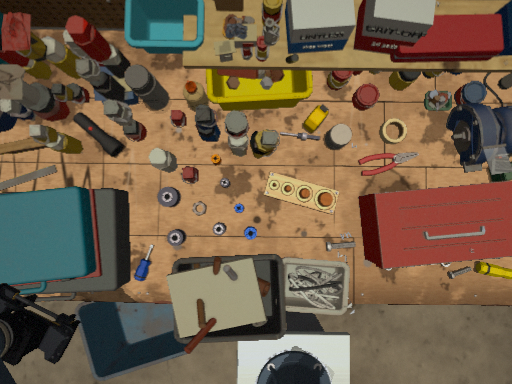

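View pics/scene0.png

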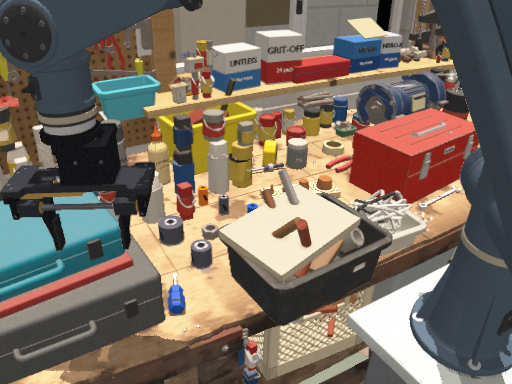

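The top view shows the rack at about (302,193). Dark cups stand at about (168,197), (177,237), (219,228) and (224,182), with the nut at (200,208). There are blue and orange look-alikes nearby. I'll zoom in.

```bash
cat > h.py <<'E'
import numpy as np,cv2
from rig import *
def ray(c,uv):
    K=np.array([[c['fx'],0,c['cx']],[0,c['fy'],c['cy']],[0,0,1]])
    p=cv2.undistortPoints(np.array([[uv]],float),K,np.array(c['dist_coeffs']))[0,0]
    return np.array(c['rotation'])@np.array([p[0],p[1],1])
def onplane(c,uv,z):
    r=ray(c,uv);return np.array(c['xyz'])+r*(z-c['xyz'][2])/r[2]
def proj(c,P):
    K=np.array([[c['fx'],0,c['cx']],[0,c['fy'],c['cy']],[0,0,1]])
    R=np.array(c['rotation']).T
    return cv2.projectPoints(np.array([P],float),cv2.Rodrigues(R)[0],-R@np.array(c['xyz']),K,np.array(c['dist_coeffs']))[0][0,0]
def heightmap(c,d):
    # world z per pixel from the depth
    h,w=d.shape
    K=np.array([[c['fx'],0,c['cx']],[0,c['fy'],c['cy']],[0,0,1]])
    v,u=np.mgrid[:h,:w]
    p=cv2.undistortPoints(np.stack([u,v],-1).reshape(-1,1,2).astype(float),K,np.array(c['dist_coeffs'])).reshape(h,w,2)
    P=np.dstack([p,np.ones((h,w))])*d[...,None]
    return P@np.array(c['rotation']).T+np.array(c['xyz'])
E
python3 - <<'E'
from h import *
p=cv2.imread('pics/top0.png');d=np.load('pics/top0.npy');c=calibration('top')
cv2.imwrite('pics/topc.png',cv2.resize(p[140:260,145:345],None,fx=4,fy=4,interpolation=cv2.INTER_CUBIC))
X=heightmap(c,d)
for n,(u,v) in dict(a=(168,197),b=(177,237),c=(219,228),d=(224,182),nut=(200,208),b1=(239,208),b2=(250,232),o=(216,159),rack=(335,200)).items():
    print(n,X[v,u].round(3))
E
```

```text
a [0.531 0.353 0.046]
b [0.422 0.327 0.042]
c [0.447 0.212 0.045]
d [0.574 0.2   0.046]
nut [ 0.502  0.272 -0.   ]
b1 [0.503 0.158 0.044]
b2 [0.437 0.127 0.045]
o [0.637 0.224 0.044]
rack [ 0.529 -0.112  0.018]
```

View pics/topc.png

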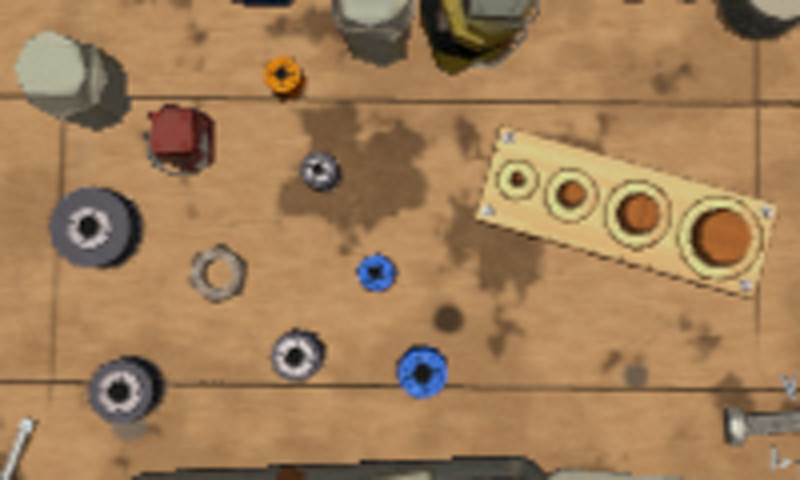

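Sizes by position, in crop pixels: 56 at (95,227), 44 at (122,388), 34 at (297,355), 25 at (320,171). Nut at (218,273). The blue pair and the orange cup are look-alikes. The rack runs from the thin peg at (517,179) to the thick peg at (722,236).

```bash
python3 - <<'E'
from h import *
p=cv2.imread('pics/top0.png');d=np.load('pics/top0.npy');c=calibration('top')
X=heightmap(c,d);hsv=cv2.cvtColor(p,cv2.COLOR_BGR2HSV)
for n,(u,v,D) in dict(s56=(168,197,56),s44=(175,237,44),s34=(219,228,34),s25=(225,182.5,25)).items():
    m=((X[...,2]>.035)&(X[...,2]<.06)).astype(np.uint8)
    _,l,st,ce=cv2.connectedComponentsWithStats(m,connectivity=4)
    i=l[int(v),int(u)];P=onplane(c,ce[i],.048)
    A=st[i,4]*((c['xyz'][2]-.048)/c['fx'])**2
    print(n,ce[i].round(1),P.round(4),'diam',round(2*np.sqrt(A/np.pi)*1000,1),st[i,:4])
# pegs: orange-brown in board region
sub=np.zeros(d.shape,np.uint8);sub[165:220,262:342]=1
m=((hsv[...,0]<16)&(hsv[...,1]>140)&(sub>0)).astype(np.uint8)
n,l,st,ce=cv2.connectedComponentsWithStats(m)
for i in range(1,n):
    if st[i,4]>3: print('peg',ce[i].round(1),st[i,4],onplane(c,ce[i],.036).round(4))
mb=((X[...,2]>.010)&(X[...,2]<.06)&(sub>0)).astype(np.uint8)
r=cv2.minAreaRect(cv2.findContours(mb,0,2)[0][0]);print(r)
for q in cv2.boxPoints(r): print(onplane(c,q,.018).round(4))
# obstacles higher than 60mm in the area
for x in np.arange(.30,.80,.05):
    print(round(x,2),[int(1000*np.max(X[...,2][(abs(X[...,0]-x)<.025)&(abs(X[...,1]-y)<.025)],initial=-1)) for y in np.arange(.45,-.25,-.05)])
E
```

```text
s56 [167.6 196.5] [0.532  0.3538 0.048 ] diam 56.4 [158 187  21  20]
s44 [175.2 237.5] [0.4207 0.3306 0.048 ] diam 44.9 [167 230  17  16]
s34 [218.6 228.8] [0.4456 0.213  0.048 ] diam 33.9 [213 223  12  13]
s25 [224.3 182. ] [0.5736 0.1992 0.048 ] diam 24.8 [220 178   9   9]
peg [274.  184.3] 7 [0.5699 0.0621 0.036 ]
peg [287.3 188. ] 28 [0.56   0.0249 0.036 ]
peg [304.2 192.8] 79 [ 0.5471 -0.0221  0.036 ]
peg [324.9 198.8] 164 [ 0.5312 -0.08    0.036 ]
((301.396240234375, 192.6132049560547), (72.5263671875, 24.58753776550293), 15.945395469665527)
[0.5419 0.0916 0.018 ]
[0.6092 0.0731 0.018 ]
[ 0.555  -0.1251  0.018 ]
[ 0.4879 -0.1061  0.018 ]
0.3 [530, 33, 138, 142, 146, 147, 152, 152, 121, 117, 116, 113, 64, 4]
0.35 [119, 31, 140, 142, 146, 211, 213, 152, 119, 110, 105, 112, 64, 159]
0.4 [119, 19, 49, 103, 117, 167, 155, 154, 119, 5, 6, 45, 48, 160]
0.45 [118, 6, 49, 48, 49, 49, 49, 52, 3, 4, 4, 3, 14, 160]
0.5 [117, 48, 49, 23, 24, 5, 49, 1055, 11, 21, 49, 46, 3, 161]
0.55 [116, 49, 50, 67, 6, 50, 6, 21, 50, 50, 47, 49, 7, 161]
0.6 [2, 125, 126, 97, 76, 50, 3, 20, 22, 21, 20, 3, 3, 16]
0.65 [4, 124, 126, 3, 49, 180, 192, 184, 184, 5, 5, 49, 5, 17]
0.7 [210, 148, 7, 4, 213, 218, 219, 184, 184, 23, 55, 82, 80, 6]
0.75 [211, 154, 85, 85, 214, 212, 218, 163, 162, 57, 71, 79, 78, 6]
```

```bash
cat > clr.py <<'E'
from h import *
from scipy.ndimage import median_filter
d=np.load('pics/top0.npy');c=calibration('top')
X=heightmap(c,median_filter(d,3)).reshape(-1,3)
X=X[(X[:,2]<.3)&(X[:,2]>.008)&(X[:,0]>.25)]
S=dict(s56=(.532,.3538,56),s44=(.4207,.3306,44),s34=(.4456,.213,34),s25=(.5736,.1992,25))
G=dict(s25=(.5699,.0621,25),s34=(.56,.0249,34),s44=(.5471,-.0221,44),s56=(.5312,-.08,56))
def rectdist(q,hx,hy):  # signed clearance to rectangle
    e=np.abs(q)-[hx,hy]
    return np.where((e>0).any(1),np.linalg.norm(np.maximum(e,0),axis=1),e.max(1))
def clr(x,y,psi,zt,op,own):
    a=np.radians(psi);yv=np.array([np.cos(a),np.sin(a)]);xv=np.array([np.sin(a),-np.cos(a)])
    r=X[:,:2]-[x,y];q=np.c_[r@xv,r@yv]
    far=np.linalg.norm(r,axis=1)>own
    b=rectdist(q[X[:,2]>zt+.046],.0375,.095).min()
    k=far&(X[:,2]>zt-.018)
    f=min(rectdist(q[k]-[0,s*(op/2+.0075)],.0095,.0075).min() for s in(1,-1))
    return int(b*1000),int(f*1000)
if __name__=='__main__':
    for n,(x,y,D) in S.items():
        print('pick',n,{p:clr(x,y,p,.03,(D+24)/1000,D/2000+.006) for p in range(0,180,15)})
    for n,(x,y,D) in G.items():
        print('place',n,{p:clr(x,y,p,.048,(D+14)/1000,.012) for p in range(0,180,15)})
E
python3 clr.py
```

```text
pick s56 {0: (-24, 15), 15: (-24, 14), 30: (-17, 19), 45: (-3, 19), 60: (15, 13), 75: (15, 14), 90: (10, 16), 105: (-7, 17), 120: (-22, 7), 135: (-24, 7), 150: (-22, 7), 165: (-20, 17)}
pick s44 {0: (-27, 7), 15: (-37, 4), 30: (-36, 4), 45: (-32, 5), 60: (-24, 13), 75: (-13, 23), 90: (5, 27), 105: (15, 26), 120: (16, 26), 135: (11, 30), 150: (1, 29), 165: (-13, 17)}
pick s34 {0: (-32, 18), 15: (-30, 18), 30: (-25, 16), 45: (-19, 17), 60: (-12, 16), 75: (1, 22), 90: (24, 28), 105: (10, 27), 120: (-7, 22), 135: (-17, 23), 150: (-23, 22), 165: (-27, 19)}
pick s25 {0: (-11, 18), 15: (-1, 17), 30: (15, 17), 45: (-4, 18), 60: (-14, 25), 75: (-15, 34), 90: (-15, 34), 105: (-7, 35), 120: (5, 40), 135: (-9, 43), 150: (-11, 34), 165: (-8, 25)}
place s25 {0: (-15, 22), 15: (-12, 17), 30: (-15, 10), 45: (-5, 3), 60: (16, -2), 75: (22, -2), 90: (41, -2), 105: (44, 1), 120: (39, 9), 135: (25, 17), 150: (6, 22), 165: (-11, 28)}
place s34 {0: (3, 26), 15: (6, 20), 30: (8, 12), 45: (2, 2), 60: (9, -1), 75: (33, -3), 90: (51, -1), 105: (63, 3), 120: (66, 13), 135: (58, 21), 150: (43, 27), 165: (21, 33)}
place s44 {0: (48, 14), 15: (37, 14), 30: (43, 15), 45: (43, 5), 60: (37, -2), 75: (46, -5), 90: (60, -2), 105: (54, 5), 120: (58, 14), 135: (77, 16), 150: (84, 15), 165: (70, 14)}
place s56 {0: (60, 14), 15: (46, 13), 30: (25, 14), 45: (9, 7), 60: (0, -1), 75: (-2, -3), 90: (2, -2), 105: (-1, 6), 120: (1, 16), 135: (24, 16), 150: (42, 15), 165: (54, 14)}
```

```bash
cat >> h.py <<'E'
def go(x,y,z,psi,step=.03):
    s=read_state();R=np.array(s['tcp_rot']);p=np.array(s['position'])
    cur=np.degrees(np.arctan2(R[1,1],R[0,1]));t=np.radians((cur-psi+180)%360-180)
    n=int(np.ceil(abs(t)/.118));print('cur',p.round(4),'psi',cur.round(1),'open',round(s['opening'],3),'F',np.round(s['force'],1),'t',s['time_s'],'j6',round(s['joint_positions'][5]))
    if n: print('turn',n,'x',round(t/n,4))
    a=np.radians(psi);R2=np.array([[np.sin(a),np.cos(a),0],[-np.cos(a),np.sin(a),0],[0,0,-1]])
    D=R2.T@(np.array([x,y,z])-p);m=max(1,int(np.ceil(np.linalg.norm(D)/step)));print('shift',D.round(4),m,'x',(D/m).round(4))
    tilt=np.degrees(np.arccos(-R[2,2]));print('tilt',tilt.round(2))
E
python3 -c "
from h import *
go(.5736,.1992,.19,30)"
```

```text
cur [0.2758 0.5601 0.2357] psi 63.8 open 1.001 F [-0.3 -1.2 -0.7] t 0.1 j6 -10
turn 5 x 0.1179
shift [0.4615 0.0774 0.0457] 16 x [0.0288 0.0048 0.0029]
tilt 0.11
```

Request:
send_rows --pt "0 0 0 0 0.118" --pt "0 0 0 0 0.118" --pt "0 0 0 0 0.118" --pt "0 0 0 0 0.118" --pt "0 0 0 0 0.118" --pt "0 0.0308 0.0052 0.003 0" --pt "0 0.0308 0.0052 0.003 0" --pt "0 0.0308 0.0052 0.003 0" --pt "0 0.0308 0.0052 0.003 0" --pt "0 0.0308 0.0052 0.003 0" --pt "0 0.0308 0.0052 0.003 0" --pt "0 0.0308 0.0052 0.003 0" --pt "0 0.0308 0.0052 0.003 0" --pt "0 0.0308 0.0052 0.003 0" --pt "0 0.0308 0.0052 0.003 0" --pt "0 0.0308 0.0052 0.003 0" --pt "0 0.0308 0.0052 0.003 0" --pt "0 0.0308 0.0052 0.003 0" --pt "0 0.0308 0.0052 0.003 0" --pt "0 0.0308 0.0052 0.003 0"

```text
time_s: 1.77
position: [0.1062, 0.9541, 0.1741]
tcp_rot: [[-0.5, 0.866, 0.002], [0.866, 0.499, 0.026], [0.021, 0.015, -1.0]]
force: [0.7, -0.4, -0.7]
opening: 0.999
grasp_force: 0.0
```

```bash
python3 -c "
from h import *
go(.5736,.1992,.19,30)
c=calibration('wrist');p,d=capture('wrist');cv2.imwrite('pics/w1.png',p);np.save('pics/w1.npy',d);print(c['xyz'],proj(c,(.5736,.1992,.048)))
import pickle;pickle.dump(c,open('pics/w1.pkl','wb'))
"
```

```text
cur [0.1062 0.9541 0.1741] psi 30.0 open 0.999 F [ 0.7 -0.4 -0.7] t 1.7667 j6 47
turn 1 x -0.0007
shift [ 0.8875  0.0273 -0.0159] 30 x [ 0.0296  0.0009 -0.0005]
tilt 1.48
[0.07323211 1.00871687 0.32276102] [265.25356296 712.84033897]
```

View pics/w1.png

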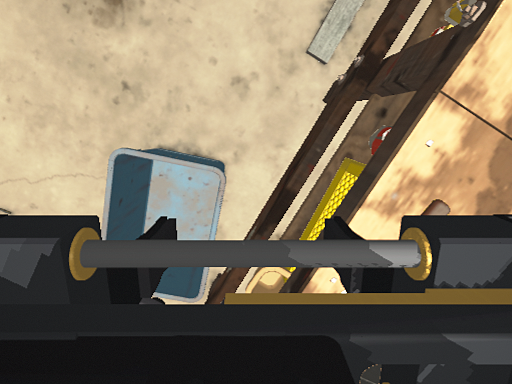

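My tool x axis had the wrong sign, so the arm swung the other way. The wrist view shows floor and bench edge, and nothing was touched. I'll fix the helper and go back.

```bash
sed -i 's/R2=np.array.*/R2=np.array([[-np.sin(a),np.cos(a),0],[np.cos(a),np.sin(a),0],[0,0,-1]])/' h.py; python3 -c "
from h import *
go(.2758,.5601,.24,30,.038)"
```

```text
cur [0.1021 0.9563 0.1768] psi 30.2 open 1.001 F [-2.5 -1.3 -0.8] t 1.8167 j6 47
turn 1 x 0.0031
shift [-0.43   -0.0477 -0.0632] 12 x [-0.0358 -0.004  -0.0053]
tilt 1.87
```

Request:
send_rows --pt "0 -0.02 0 -0.02 0" --pt "0 -0.03 -0.004 -0.02 0" --pt "0 -0.035 -0.004 -0.01 0" --pt "0 -0.035 -0.004 -0.005 0" --pt "0 -0.035 -0.004 -0.005 0" --pt "0 -0.035 -0.004 -0.003 0" --pt "0 -0.035 -0.004 0 0" --pt "0 -0.035 -0.004 0 0" --pt "0 -0.035 -0.004 0 0" --pt "0 -0.035 -0.004 0 0" --pt "0 -0.035 -0.004 0 0" --pt "0 -0.035 -0.004 0 0" --pt "0 0 0 0 0"

```text
time_s: 2.9
position: [0.2727, 0.5812, 0.2369]
tcp_rot: [[-0.496, 0.868, 0.009], [0.868, 0.495, 0.037], [0.027, 0.026, -0.999]]
force: [-0.1, 0.4, -0.5]
opening: 0.997
grasp_force: 0.0
```

```bash
python3 -c "
from h import *
go(.5736,.1992,.20,30,.036)"
```

```text
cur [0.2727 0.5812 0.2369] psi 29.7 open 0.997 F [-0.1  0.4 -0.5] t 2.9 j6 24
turn 1 x -0.0052
shift [-0.4812  0.0696  0.0369] 14 x [-0.0344  0.005   0.0026]
tilt 2.16
```

```bash
sed -i "s/R2=np.array.*/R2=R@cv2.Rodrigues(np.array([0,0,t]))[0]/; s/print('tilt',tilt.round(2))/print('tilt',tilt.round(2),R[2,:2].round(3))/" h.py; python3 -c "
from h import *
go(.5736,.1992,.20,30,.036)"
```

```text
cur [0.2727 0.5812 0.2369] psi 29.7 open 0.997 F [-0.1  0.4 -0.5] t 2.9 j6 24
turn 1 x -0.0052
shift [-0.4821  0.0686  0.0255] 14 x [-0.0344  0.0049  0.0018]
tilt 2.16 [0.027 0.026]
```

Request:
send_rows --pt "0 -0.0344 0.0049 0.0018 0" --pt "0 -0.0344 0.0049 0.0018 0" --pt "0 -0.0344 0.0049 0.0018 0" --pt "0 -0.0344 0.0049 0.0018 0" --pt "0 -0.0344 0.0049 0.0018 0" --pt "0 -0.0344 0.0049 0.0018 0" --pt "0 -0.0344 0.0049 0.0018 0" --pt "0 -0.0344 0.0049 0.0018 0" --pt "0 -0.0344 0.0049 0.0018 0" --pt "0 -0.0344 0.0049 0.0018 0" --pt "0 -0.0344 0.0049 0.0018 0" --pt "0 -0.0344 0.0049 0.0018 0" --pt "0 -0.0344 0.0049 0.0018 0" --pt "0 -0.0344 0.0049 0.0018 0" --pt "0 0 0 0 0" --pt "0 0 0 0 0"

```text
time_s: 4.23
position: [0.5734, 0.202, 0.1987]
tcp_rot: [[-0.496, 0.868, 0.013], [0.868, 0.496, 0.037], [0.026, 0.029, -0.999]]
force: [-1.1, -0.1, -0.1]
opening: 1.003
grasp_force: 0.0
```

```bash
python3 -c "
from h import *
go(.5736,.1992,.16,30,.03)
c=calibration('wrist');p,d=capture('wrist');np.save('pics/w1.npy',d);print(c['xyz'],c['fx'])
import pickle;pickle.dump(c,open('pics/w1.pkl','wb'))
for P in [(.5736,.1992,.048),(.5702,.0633,.044)]:
  q=proj(c,P);print(q);cv2.circle(p,(int(q[0]),int(q[1])),3,(0,255,0),1)
cv2.imwrite('pics/w2.png',p)
"
```

```text
cur [0.5734 0.202  0.1987] psi 29.7 open 1.003 F [-1.1 -0.1 -0.1] t 4.2333 j6 -23
turn 1 x -0.0047
shift [-0.0035 -0.0024  0.0385] 2 x [-0.0018 -0.0012  0.0193]
tilt 2.22 [0.026 0.029]
[0.53907838 0.25516679 0.34751728] 293.0515893100089
[243.90277448 187.43688091]
[182.72934492 286.56172958]
```

View pics/w2.png

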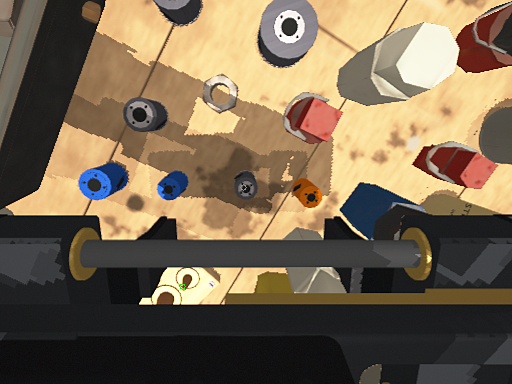

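The projected estimate lands a few px from saw 25's centre, about (246,184), and the thin peg is at about (188,279). I'll measure both from the depth.

```bash
cat >> h.py <<'E'
def tops(c,d,lo,hi,amin=60):
    X=heightmap(c,d);m=((X[...,2]>lo)&(X[...,2]<hi)).astype(np.uint8)
    n,l,st,ce=cv2.connectedComponentsWithStats(m,connectivity=4)
    for i in range(1,n):
        if st[i,4]>amin:
            q=X[l==i];(a,b)=cv2.minEnclosingCircle(q[:,:2].astype(np.float32))
            print(ce[i].round(1),st[i,4],'mean',q.mean(0).round(4),'circ',np.round(a,4),'r',round(b,4))
E
python3 -c "
from h import *
s=read_state();print(np.abs(s['qvel']).max(),s['position'])
c=calibration('wrist');p,d=capture('wrist')
tops(c,d,.043,.055)
X=heightmap(c,d);print('floor z',[X[v,u].round(3) for u,v in [(200,210),(260,210),(270,60),(110,150)]])
"
```

```text
2.0819835841853918 [0.57171509 0.20318268 0.19821482]
[48.2 99.9] 1504 mean [0.3662 0.1804 0.0491] circ [0.3655 0.1732] r 0.1079
[173.4   4.4] 320 mean [0.4305 0.3176 0.0443] circ [0.4284 0.3208] r 0.0184
[289.8  28.9] 2682 mean [0.5341 0.3542 0.0443] circ [0.5344 0.3543] r 0.0278
[485.7  40. ] 658 mean [0.7009 0.4387 0.0489] circ [0.7143 0.4477] r 0.0284
[359.4  84.6] 234 mean [0.6188 0.3449 0.0491] circ [0.6285 0.3529] r 0.0266
[291.5 110.8] 179 mean [0.5741 0.2909 0.0489] circ [0.5747 0.2913] r 0.0168
[140.6 115.9] 890 mean [0.447  0.2125 0.0445] circ [0.4469 0.2125] r 0.017
[443.6 158. ] 381 mean [0.7357 0.3295 0.0493] circ [0.738  0.3284] r 0.0189
[ 95.5 185.7] 782 mean [0.4367 0.1253 0.0445] circ [0.4366 0.1254] r 0.0176
[246.4 189.7] 374 mean [0.5754 0.1989 0.0444] circ [0.5755 0.1986] r 0.0124
[169.1 190.2] 391 mean [0.505  0.1584 0.0444] circ [0.5049 0.1583] r 0.0124
[311.1 198.6] 369 mean [0.6408 0.2246 0.0443] circ [0.641  0.2246] r 0.0124
[368.2 206.6] 266 mean [0.6973 0.2477 0.0492] circ [0.7068 0.2476] r 0.0277
[458.8 210.7] 103 mean [0.7867 0.2928 0.0485] circ [0.786  0.2944] r 0.0107
[272.8 285.9] 195 mean [0.6561 0.1176 0.049 ] circ [0.6592 0.1145] r 0.0193
floor z [array([ 0.544,  0.139, -0.004]), array([ 0.609,  0.176, -0.002]), array([0.531, 0.327, 0.018]), array([0.42 , 0.154, 0.   ])]
```

Request:
send_rows --pt "110 0 0 0 0" --pt "110 0 0 0 0" --pt "110 0 0 0 0" --pt "110 0 0 0 0" --pt "110 0 0 0 0" --pt "110 0 0 0 0"

```text
time_s: 4.83
position: [0.569, 0.2037, 0.1956]
tcp_rot: [[-0.5, 0.866, 0.004], [0.865, 0.5, 0.035], [0.029, 0.021, -0.999]]
force: [-0.2, 0.5, -0.8]
opening: 0.636
grasp_force: 0.0
```

```bash
python3 -c "
from h import *
s=read_state();print(np.abs(s['qvel']).max())
go(.5748,.199,.032,30,.02)
c=calibration('wrist');p,d=capture('wrist')
tops(c,d,.043,.0475,300)
"
```

```text
0.3661495197199719
cur [0.569  0.2037 0.1956] psi 30.0 open 0.636 F [-0.2  0.5 -0.8] t 4.8333 j6 -23
turn 1 x -0.0002
shift [-0.0117 -0.0008  0.1634] 9 x [-0.0013 -0.0001  0.0182]
tilt 2.04 [0.029 0.021]
[54.2 98.9] 564 mean [0.3657 0.1834 0.0452] circ [0.3656 0.174 ] r 0.108
[176.3   5.1] 384 mean [0.4298 0.3181 0.0443] circ [0.4281 0.3214] r 0.0188
[293.7  30.6] 2731 mean [0.5341 0.3543 0.0443] circ [0.5343 0.3542] r 0.0278
[143.6 117.8] 902 mean [0.4472 0.2125 0.0445] circ [0.4468 0.2124] r 0.017
[ 97.6 187.5] 782 mean [0.4364 0.1253 0.0445] circ [0.437 0.125] r 0.0172
[171.5 192.4] 402 mean [0.5049 0.1584 0.0444] circ [0.5051 0.1584] r 0.0124
[249.2 192.3] 391 mean [0.5755 0.1988 0.0444] circ [0.5757 0.1987] r 0.0124
[314.4 201.5] 365 mean [0.6409 0.2245 0.0444] circ [0.6411 0.2249] r 0.0125
```

Request:
send_rows --pt "110 -0.002 0 0.018 0" --pt "110 -0.002 0 0.018 0" --pt "110 -0.002 0 0.018 0" --pt "110 -0.002 0 0.018 0" --pt "110 -0.002 0 0.018 0" --pt "110 -0.0015 0 0.015 0" --pt "110 0 0 0.01 0" --pt "110 0 0 0 0" --pt "110 0 0 0 0" --pt "110 0 0 0 0" --pt "110 0 0 0 0"

```text
time_s: 5.8
position: [0.5763, 0.1977, 0.0815]
tcp_rot: [[-0.5, 0.866, 0.007], [0.866, 0.499, 0.036], [0.028, 0.024, -0.999]]
force: [0.0, 0.3, -0.9]
opening: 0.568
grasp_force: 0.0
```

```bash
python3 -c "
from h import *
s=read_state();print(np.abs(s['qvel']).max())
go(.575,.199,.032,30,.02)
"
```

```text
0.31044393884286414
cur [0.5763 0.1977 0.0815] psi 30.0 open 0.568 F [ 0.   0.3 -0.9] t 5.8 j6 -24
turn 1 x -0.0008
shift [ 0.0004 -0.0016  0.0495] 3 x [ 0.0001 -0.0005  0.0165]
tilt 2.09 [0.028 0.024]
```

Request:
send_rows --pt "110 0 -0.001 0.0165 0" --pt "110 0 0 0.0165 0" --pt "110 0 0 0.0125 0" --pt "110 0 0 0.003 0" --pt "110 0 0 0 0" --pt "110 0 0 0 0" --pt "255 0 0 0 0" --pt "255 0 0 0 0" --pt "255 0 0 0 0" --pt "255 0 0 0 0" --pt "255 0 0 0 0" --pt "255 0 0 0 0" --pt "255 0 0 0 0" --pt "255 0 0 0 0"

```text
time_s: 6.97
position: [0.575, 0.1988, 0.0323]
tcp_rot: [[-0.5, 0.866, 0.005], [0.866, 0.499, 0.036], [0.028, 0.022, -0.999]]
force: [-0.3, -1.4, 3.3]
opening: 0.281
grasp_force: 30.0
```

```bash
python3 -c "
from h import *
s=read_state();print(s['grasp_force'],s['opening']*87)
go(.575,.16,.2,140,.03)
"
```

```text
30.04431598885276 24.439071854406414
cur [0.575  0.1988 0.0323] psi 29.9 open 0.281 F [-0.3 -1.4  3.3] t 6.9667 j6 -25
turn 17 x -0.113
shift [ 0.0246 -0.0217 -0.169 ] 6 x [ 0.0041 -0.0036 -0.0282]
tilt 2.06 [0.028 0.022]
```

Request:
send_rows --pt "255 0 0 -0.012 0" --pt "255 0 0 -0.028 0" --pt "255 0 0 -0.034 0" --pt "255 0 0 -0.034 0" --pt "255 0 0 -0.034 0" --pt "255 0 0 -0.028 0" --pt "255 0 0 0 -0.115" --pt "255 0 0 0 -0.115" --pt "255 0 0 0 -0.115" --pt "255 0 0 0 -0.115" --pt "255 0 0 0 -0.115" --pt "255 0 0 0 -0.115" --pt "255 0 0 0 -0.115" --pt "255 0 0 0 -0.115" --pt "255 0 0 0 -0.115" --pt "255 0 0 0 -0.115" --pt "255 0 0 0 -0.115" --pt "255 0 0 0 -0.115" --pt "255 0 0 0 -0.115" --pt "255 0 0 0 -0.115"

```text
time_s: 8.63
position: [0.5736, 0.1926, 0.2022]
tcp_rot: [[-0.843, -0.538, 0.004], [-0.537, 0.843, 0.035], [-0.022, 0.028, -0.999]]
force: [1.0, -0.9, -1.2]
opening: 0.277
grasp_force: 30.1
```

```bash
python3 -c "
from h import *
s=read_state();print(s['grasp_force'],s['opening']*87)
go(.575,.15,.2,140,.03)
"
```

```text
30.059577312204055 24.133204825506628
cur [0.5736 0.1926 0.2022] psi 122.6 open 0.277 F [ 1.  -0.9 -1.2] t 8.6333 j6 -117
turn 3 x -0.1015
shift [ 0.0318 -0.0285  0.0007] 2 x [ 0.0159 -0.0143  0.0004]
tilt 2.04 [-0.022  0.028]
```

Request:
send_rows --pt "255 0 0 0 -0.1" --pt "255 0 0 0 -0.1" --pt "255 0 0 0 -0.1" --pt "255 0.016 -0.014 0 0" --pt "255 0.016 -0.014 0 0" --pt "255 0 0 0 0" --pt "255 0 0 0 0" --pt "255 0 0 0 0" --pt "255 0 0 0 0" --pt "255 0 0 0 0" --pt "255 0 0 0 0"

```text
time_s: 9.55
position: [0.5744, 0.1509, 0.2004]
tcp_rot: [[-0.65, -0.76, 0.004], [-0.759, 0.65, 0.036], [-0.03, 0.02, -0.999]]
force: [0.1, 0.5, -0.6]
opening: 0.28
grasp_force: 30.1
```

```bash
python3 -c "
from h import *
s=read_state();print(np.abs(s['qvel']).max())
go(.5705,.063,.12,140,.03)
c=calibration('wrist');p,d=capture('wrist')
tops(c,d,.036,.049,20)
for P in [(.5702,.0633,.044),(.5597,.0247,.044),(.5468,-.0226,.044),(.5310,-.0805,.044)]:
  q=proj(c,P);print(q);cv2.circle(p,(int(q[0]),int(q[1])),3,(0,255,0),1)
cv2.imwrite('pics/w3.png',p)
import pickle;pickle.dump((c,d),open('pics/w3.pkl','wb'))
"
```

```text
0.09522506977551515
cur [0.5744 0.1509 0.2004] psi 139.5 open 0.28 F [ 0.1  0.5 -0.6] t 9.55 j6 -138
turn 1 x -0.0092
shift [ 0.0722 -0.0551  0.0772] 4 x [ 0.018  -0.0138  0.0193]
tilt 2.05 [-0.03  0.02]
[440.1  73.4] 1333 mean [0.3651 0.1973 0.0425] circ [0.3644 0.2017] r 0.0952
[144.7  17.2] 699 mean [ 0.5487 -0.024   0.0422] circ [ 0.5489 -0.0248] r 0.013
[337.9  65.1] 1084 mean [0.4378 0.1238 0.0442] circ [0.437  0.1243] r 0.0171
[171.1  69. ] 224 mean [0.5615 0.0227 0.0419] circ [0.5624 0.023 ] r 0.0078
[190.5 107.1] 37 mean [0.5719 0.0599 0.0406] circ [0.5722 0.0596] r 0.0034
[  9.1 141.4] 411 mean [ 0.733  -0.0339  0.043 ] circ [ 0.7383 -0.038 ] r 0.0194
[378.5 141.1] 909 mean [0.4482 0.2102 0.044 ] circ [0.4475 0.2118] r 0.0173
[302.7 138.1] 479 mean [0.5058 0.1567 0.0441] circ [0.5056 0.1573] r 0.0124
[143.3 175.6] 40 mean [0.6568 0.0783 0.0437] circ [0.6567 0.0779] r 0.0075
[167.4 187.8] 115 mean [0.6477 0.1042 0.0423] circ [0.6536 0.1038] r 0.0153
[455.9 207.6] 1339 mean [0.4233 0.328  0.0437] circ [0.4222 0.3308] r 0.023
[ 13.4 215.7] 251 mean [0.7958 0.0178 0.042 ] circ [0.7959 0.0166] r 0.0176
[200.2 231.7] 38 mean [0.6564 0.1641 0.0423] circ [0.6566 0.1642] r 0.0061
[193.52423124 108.5904977 ]
[173.43625608  69.10600512]
[146.68586432  16.45063244]
[110.19314529 -55.39991539]
```

View pics/w3.png

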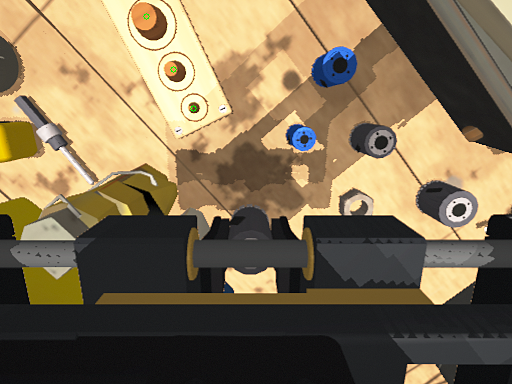

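The wrist view shows pegs 25, 34 and 44 at about (190,107), (171,69) and (145,17), within 3 px of the projected estimates. I'll average the two views.

Request:
send_rows --pt "255 0.018 -0.014 0.019 0" --pt "255 0.018 -0.014 0.019 0" --pt "255 0.018 -0.014 0.019 0" --pt "255 0.018 -0.014 0.019 0" --pt "255 0.001 -0.001 0 0" --pt "255 0 0 0 0" --pt "255 0 0 0 0" --pt "255 0 0 0 0" --pt "255 0 0 0 0"

```text
time_s: 10.35
position: [0.5714, 0.0615, 0.1222]
tcp_rot: [[-0.65, -0.76, 0.007], [-0.76, 0.649, 0.035], [-0.031, 0.018, -0.999]]
force: [-0.2, 0.5, -0.2]
opening: 0.281
grasp_force: 30.1
```

```bash
python3 -c "
from h import *
go(.571,.061,.052,140,.03)
c=calibration('wrist');p,d=capture('wrist');X=heightmap(c,d)
tops(c,d,.036,.049,20)
"
```

```text
cur [0.5714 0.0615 0.1222] psi 139.5 open 0.281 F [-0.2  0.5 -0.2] t 10.35 j6 -147
turn 1 x -0.0087
shift [ 0.0028 -0.0013  0.0701] 3 x [ 0.0009 -0.0004  0.0234]
tilt 2.06 [-0.031  0.018]
[155.4  17.2] 1861 mean [ 0.5358 -0.0784  0.0424] circ [ 0.5335 -0.0818] r 0.0186
[488.8  45.9] 1122 mean [0.3696 0.0862 0.0424] circ [0.3625 0.0937] r 0.0367
[196.3  93.3] 968 mean [ 0.5485 -0.0249  0.0425] circ [ 0.5489 -0.0253] r 0.0131
[  2.  146.8] 173 mean [ 0.6888 -0.0935  0.0382] circ [ 0.6904 -0.0951] r 0.0153
[432.8 148.2] 1697 mean [0.4379 0.1223 0.0438] circ [0.4366 0.1241] r 0.0179
[225.7 152.6] 309 mean [0.5612 0.0211 0.0419] circ [0.562  0.0215] r 0.0079
[247.1 196. ] 54 mean [0.5718 0.0588 0.0405] circ [0.5725 0.0595] r 0.0034
[ 21.6 226. ] 376 mean [ 0.7273 -0.0423  0.0422] circ [ 0.7316 -0.0432] r 0.0138
[470.4 228.1] 760 mean [0.4478 0.2024 0.0429] circ [0.4469 0.2066] r 0.0162
[446.8 374.4] 315 mean [0.5424 0.3305 0.0412] circ [0.5428 0.3331] r 0.0162
[408. 377.] 24 mean [0.5723 0.2999 0.0466] circ [0.5727 0.3012] r 0.0017
```

Request:
send_rows --pt "255 0.0015 -0.001 0.018 0" --pt "255 0.0015 0 0.018 0" --pt "255 0 0 0.014 0" --pt "255 0 0 0.01 0" --pt "255 0 0 0.008 0" --pt "255 0 0 0 0" --pt "255 0 0 0 0" --pt "255 0 0 0 0"

```text
time_s: 11.07
position: [0.5704, 0.06, 0.0536]
tcp_rot: [[-0.65, -0.76, 0.006], [-0.759, 0.65, 0.035], [-0.031, 0.019, -0.999]]
force: [-0.1, 0.5, 0.1]
opening: 0.276
grasp_force: 30.1
```

```bash
python3 -c "
from h import *
go(.571,.061,.052,140,.03)
"
```

```text
cur [0.5704 0.06   0.0536] psi 139.4 open 0.276 F [-0.1  0.5  0.1] t 11.0667 j6 -148
turn 1 x -0.0099
shift [-0.0011  0.0001  0.0017] 1 x [-0.0011  0.0001  0.0017]
tilt 2.05 [-0.031  0.019]
```

Request:
send_rows --pt "255 -0.0005 0 0.002 0" --pt "255 0 0 0.001 0" --pt "255 0 0 0 0" --pt "255 0 0 0 0" --pt "140 0 0 0 0" --pt "140 0 0 0 0" --pt "140 0 0 0 0" --pt "140 0 0 0 0" --pt "140 0 0 0 0" --pt "140 0 0 -0.01 0" --pt "140 0 0 -0.02 0" --pt "140 0 0 -0.03 0" --pt "140 0 0 -0.03 0" --pt "140 0 0 -0.03 0" --pt "140 0 0 -0.025 0" --pt "140 0 0 0 0" --pt "140 0 0 0 0"

```text
time_s: 12.48
position: [0.5704, 0.0551, 0.1972]
tcp_rot: [[-0.651, -0.759, 0.009], [-0.759, 0.65, 0.035], [-0.032, 0.016, -0.999]]
force: [0.3, -0.3, -0.2]
opening: 0.451
grasp_force: 0.0
```

```bash
python3 -c "
from h import *
go(.4465,.2125,.2,90,.033)
c=calibration('top');p,d=capture('top');tops(c,d,.05,.075,10)
"
```

```text
cur [0.5704 0.0551 0.1972] psi 139.4 open 0.451 F [ 0.3 -0.3 -0.2] t 12.4833 j6 -147
turn 8 x 0.1078
shift [0.1239 0.1574 0.0016] 7 x [0.0177 0.0225 0.0002]
tilt 2.06 [-0.032  0.016]
[48.2 20.9] 175 mean [1.0094 0.6872 0.0624] circ [1.0095 0.6874] r 0.0564
[105.5  22.3] 168 mean [1.0078 0.5306 0.0634] circ [1.0088 0.53  ] r 0.0526
[70.  66.5] 88 mean [0.8828 0.6229 0.0639] circ [0.8942 0.6302] r 0.0288
[128.9  63.6] 16 mean [0.8923 0.4624 0.067 ] circ [0.8906 0.4631] r 0.0092
[35.6 69.1] 100 mean [0.8747 0.7166 0.0622] circ [0.8818 0.7281] r 0.0239
[104.2  69.6] 40 mean [0.8746 0.5287 0.067 ] circ [0.8731 0.5288] r 0.0127
[218.1  83.8] 38 mean [0.841  0.219  0.0646] circ [0.8445 0.2193] r 0.0359
[297.9  81.1] 46 mean [8.528e-01 5.000e-04 6.240e-02] circ [8.523e-01 6.000e-04] r 0.0328
[338.2  80.8] 108 mean [ 0.8544 -0.1098  0.0643] circ [ 0.8673 -0.1133] r 0.0285
[402.1  79.2] 108 mean [ 0.8619 -0.2861  0.0631] circ [ 0.872 -0.295] r 0.0281
[509.7  77.7] 32 mean [ 0.8729 -0.5883  0.056 ] circ [ 0.8732 -0.59  ] r 0.0137
[122.7  85.8] 168 mean [0.8342 0.481  0.0574] circ [0.8273 0.4932
[... 1763 characters left out ...]
 r 0.025
[506.4 176.1] 80 mean [ 0.5982 -0.5715  0.06  ] circ [ 0.6003 -0.5732] r 0.0146
[123.  237.6] 274 mean [0.4201 0.4674 0.0612] circ [0.4219 0.4704] r 0.1263
[367.7 228.7] 183 mean [ 0.4511 -0.1909  0.0623] circ [ 0.4524 -0.1915] r 0.0903
[345.4 285. ] 312 mean [ 0.2994 -0.1313  0.0599] circ [ 0.2967 -0.1275] r 0.0641
[183.7 266.7] 18 mean [0.3441 0.3032 0.0624] circ [0.3439 0.3029] r 0.0093
[196.3 265.5] 24 mean [0.3467 0.2705 0.0565] circ [0.3461 0.2707] r 0.0078
[ 35.3 297.3] 48 mean [0.2628 0.6876 0.0732] circ [0.2659 0.6837] r 0.0284
[ 54.1 297.2] 31 mean [0.2632 0.639  0.0727] circ [0.261  0.6369] r 0.016
[238.4 327.3] 68 mean [0.1865 0.1546 0.0648] circ [0.1857 0.1619] r 0.0331
```

Request:
send_rows --pt "85 0 0 0 0.108" --pt "85 0 0 0 0.108" --pt "85 0 0 0 0.108" --pt "85 0 0 0 0.108" --pt "85 0 0 0 0.108" --pt "85 0 0 0 0.108" --pt "85 0 0 0 0.108" --pt "85 0 0 0 0.108" --pt "85 0.0177 0.0225 0 0" --pt "85 0.0177 0.0225 0 0" --pt "85 0.0177 0.0225 0 0" --pt "85 0.0177 0.0225 0 0" --pt "85 0.0177 0.0225 0 0" --pt "85 0.0177 0.0225 0 0" --pt "85 0.0177 0.0225 0 0" --pt "85 0 0 0 0" --pt "85 0 0 0 0" --pt "85 0 0 0 0"

```text
time_s: 14.03
position: [0.4456, 0.2127, 0.1991]
tcp_rot: [[-1.0, 0.001, 0.003], [0.001, 0.999, 0.035], [-0.003, 0.035, -0.999]]
force: [-0.3, 0.3, 0.0]
opening: 0.669
grasp_force: 0.0
```

```bash
cat >> h.py <<'E'
_t=tops
def near(name,lo,hi,x0,x1,y0,y1,amin=15):
    c=calibration(name);p,d=capture(name);X=heightmap(c,d);out=(X[...,0]<x0)|(X[...,0]>x1)|(X[...,1]<y0)|(X[...,1]>y1)
    d=d.copy();d[out]=0;_t(c,d,lo,hi,amin);return c,p,d
E
python3 -c "
from h import *
go(.4465,.2125,.032,90,.02)
near('wrist',.04,.0475,.42,.47,.18,.24)
near('top',.05,.075,.5,.62,-.13,.1)
"
```

```text
cur [0.4456 0.2127 0.1991] psi 89.9 open 0.669 F [-0.3  0.3  0. ] t 14.0333 j6 -80
turn 1 x -0.0012
shift [-0.0005 -0.006   0.167 ] 9 x [-0.0001 -0.0007  0.0186]
tilt 2.0 [-0.003  0.035]
[244.5 180.9] 771 mean [0.4464 0.2118 0.0443] circ [0.4468 0.2119] r 0.017
[274.3 183.5] 67 mean [0.5701 0.0627 0.0628] circ [0.5705 0.0625] r 0.0123
```

Request:
send_rows --pt "85 0 -0.0008 0.0186 0" --pt "85 0 -0.0008 0.0186 0" --pt "85 0 -0.0008 0.0186 0" --pt "85 0 -0.0008 0.0186 0" --pt "85 0 -0.0008 0.0186 0" --pt "85 0 -0.0008 0.0186 0" --pt "85 0 -0.0006 0.0186 0" --pt "85 0 -0.0006 0.0186 0" --pt "85 0 0 0.013 0" --pt "85 0 0 0.004 0" --pt "85 0 0 0 0" --pt "85 0 0 0 0" --pt "255 0 0 0 0" --pt "255 0 0 0 0" --pt "255 0 0 0 0" --pt "255 0 0 0 0" --pt "255 0 0 0 0" --pt "255 0 0 0 0" --pt "255 0 0 0 0"

```text
time_s: 15.72
position: [0.4468, 0.2129, 0.0346]
tcp_rot: [[-1.0, 0.001, 0.005], [0.002, 0.999, 0.036], [-0.005, 0.036, -0.999]]
force: [-0.1, 0.3, 5.0]
opening: 0.386
grasp_force: 29.9
```

```bash
python3 -c "
from h import *
s=read_state();print(s['grasp_force'],s['opening']*87)
go(.57,.11,.2,140,.03)
"
```

```text
29.913226042699534 33.59992657719912
cur [0.4468 0.2129 0.0346] psi 89.9 open 0.386 F [-0.1  0.3  5. ] t 15.7167 j6 -82
turn 8 x -0.1093
shift [-0.0055 -0.1574 -0.1683] 8 x [-0.0007 -0.0197 -0.021 ]
tilt 2.06 [-0.005  0.036]
```

Request:
send_rows --pt "255 0 0 -0.012 0" --pt "255 0 0 -0.028 0" --pt "255 0 0 -0.034 0" --pt "255 0 0 -0.034 0" --pt "255 0 0 -0.034 0" --pt "255 0 0 -0.024 0" --pt "255 0 0 0 -0.1093" --pt "255 0 0 0 -0.1093" --pt "255 0 0 0 -0.1093" --pt "255 0 0 0 -0.1093" --pt "255 0 0 0 -0.1093" --pt "255 0 0 0 -0.1093" --pt "255 0 0 0 -0.1093" --pt "255 0 0 0 -0.1093" --pt "255 -0.001 -0.03 0 0" --pt "255 -0.001 -0.032 0 0" --pt "255 -0.001 -0.032 0 0" --pt "255 -0.001 -0.032 0 0" --pt "255 -0.001 -0.03 0 0"

```text
time_s: 17.3
position: [0.5693, 0.1094, 0.1966]
tcp_rot: [[-0.643, -0.766, 0.003], [-0.765, 0.643, 0.035], [-0.029, 0.02, -0.999]]
force: [-0.1, -0.1, -0.2]
opening: 0.384
grasp_force: 29.8
```

```bash
python3 -c "
from h import *
go(.5605,.0235,.13,140,.03)
"
```

```text
cur [0.5693 0.1094 0.1966] psi 140.0 open 0.384 F [-0.1 -0.1 -0.2] t 17.3 j6 -142
turn 1 x 0.0001
shift [ 0.0734 -0.0499  0.0634] 4 x [ 0.0183 -0.0125  0.0159]
tilt 2.04 [-0.029  0.02 ]
```

Request:
send_rows --pt "255 0.0183 -0.0127 0.0158 0" --pt "255 0.0183 -0.0127 0.0158 0" --pt "255 0.0183 -0.0127 0.0158 0" --pt "255 0.0183 -0.0127 0.0158 0" --pt "255 0 0 0 0" --pt "255 0 0 0 0" --pt "255 0 0 0 0" --pt "255 0 0 0 0"

```text
time_s: 17.97
position: [0.5611, 0.0249, 0.1314]
tcp_rot: [[-0.642, -0.767, 0.006], [-0.766, 0.642, 0.036], [-0.031, 0.019, -0.999]]
force: [-0.7, -0.4, -0.4]
opening: 0.378
grasp_force: 29.8
```

```bash
python3 -c "
from h import *
go(.5603,.0228,.0536,140,.03)
"
```

```text
cur [0.5611 0.0249 0.1314] psi 140.1 open 0.378 F [-0.7 -0.4 -0.4] t 17.9667 j6 -152
turn 1 x 0.0012
shift [ 0.0046 -0.0022  0.0777] 3 x [ 0.0015 -0.0007  0.0259]
tilt 2.06 [-0.031  0.019]
```

Request:
send_rows --pt "255 0.0015 -0.001 0.018 0" --pt "255 0.0015 -0.001 0.018 0" --pt "255 0.0015 0 0.016 0" --pt "255 0 0 0.012 0" --pt "255 0 0 0.008 0" --pt "255 0 0 0.0055 0" --pt "255 0 0 0 0" --pt "255 0 0 0 0" --pt "255 0 0 0 0"

```text
time_s: 18.72
position: [0.5601, 0.0222, 0.0538]
tcp_rot: [[-0.642, -0.766, 0.006], [-0.766, 0.642, 0.035], [-0.031, 0.018, -0.999]]
force: [-0.1, 0.4, -0.3]
opening: 0.38
grasp_force: 29.9
```

```bash
python3 -c "
from h import *
go(.5603,.0225,.0536,140,.03)
"
```

```text
cur [0.5601 0.0222 0.0538] psi 140.0 open 0.38 F [-0.1  0.4 -0.3] t 18.7167 j6 -153
turn 1 x 0.0007
shift [-0.0003  0.      0.0002] 1 x [-0.0003  0.      0.0002]
tilt 2.04 [-0.031  0.018]
```

Request:
send_rows --pt "115 0 0 0 0" --pt "115 0 0 0 0" --pt "115 0 0 0 0" --pt "115 0 0 0 0" --pt "115 0 0 0 0" --pt "115 0 0 -0.01 0" --pt "115 0 0 -0.02 0" --pt "115 0 0 -0.03 0" --pt "115 0 0 -0.03 0" --pt "115 0 0 -0.03 0" --pt "115 0 0 -0.025 0" --pt "70 0 0 0 0.1164" --pt "70 0 0 0 0.1164" --pt "70 0 0 0 0.1164" --pt "70 0 0 0 0" --pt "70 0 0 0 0"

```text
time_s: 20.05
position: [0.5589, 0.0169, 0.1986]
tcp_rot: [[-0.865, -0.502, 0.005], [-0.502, 0.864, 0.035], [-0.022, 0.028, -0.999]]
force: [0.1, -0.1, 0.6]
opening: 0.716
grasp_force: 0.0
```

```bash
python3 -c "
from h import *
go(.4215,.3305,.2,120,.035)
"
```

```text
cur [0.5589 0.0169 0.1986] psi 120.2 open 0.716 F [ 0.1 -0.1  0.6] t 20.05 j6 -132
turn 1 x 0.0031
shift [-0.0376  0.3402  0.009 ] 10 x [-0.0038  0.034   0.0009]
tilt 2.04 [-0.022  0.028]
```

Request:
send_rows --pt "70 -0.0038 0.03 0.0009 0" --pt "70 -0.0038 0.035 0.0009 0" --pt "70 -0.0038 0.035 0.0009 0" --pt "70 -0.0038 0.035 0.0009 0" --pt "70 -0.0038 0.035 0.0009 0" --pt "70 -0.0038 0.035 0.0009 0" --pt "70 -0.0038 0.035 0.0009 0" --pt "70 -0.0038 0.035 0.0009 0" --pt "70 -0.0038 0.035 0.0009 0" --pt "70 -0.0038 0.03 0.0009 0" --pt "70 0 0 0 0" --pt "70 0 0 0 0" --pt "70 0 0 0 0" --pt "70 0 0 0 0"

```text
time_s: 21.22
position: [0.4224, 0.3297, 0.1995]
tcp_rot: [[-0.866, -0.5, 0.004], [-0.499, 0.866, 0.035], [-0.021, 0.028, -0.999]]
force: [0.7, -0.1, 0.2]
opening: 0.723
grasp_force: 0.0
```

```bash
python3 -c "
from h import *
go(.4215,.3305,.032,120,.02)
near('wrist',.04,.0475,.39,.46,.29,.37)
near('top',.05,.075,.5,.62,-.13,.1)
"
```

```text
cur [0.4224 0.3297 0.1995] psi 120.0 open 0.723 F [ 0.7 -0.1  0.2] t 21.2167 j6 -96
turn 1 x -0.0001
shift [ 0.004  -0.0035  0.1674] 9 x [ 0.0004 -0.0004  0.0186]
tilt 2.02 [-0.021  0.028]
[247.7 177.5] 1298 mean [0.4217 0.3304 0.0442] circ [0.4218 0.3308] r 0.0221
[274.3 183.6] 68 mean [0.57   0.0627 0.0625] circ [0.5705 0.0626] r 0.0123
[288.6 188.1] 126 mean [0.5582 0.0237 0.0628] circ [0.5588 0.0233] r 0.017
```

Request:
send_rows --pt "70 0.0004 -0.0004 0.0186 0" --pt "70 0.0004 -0.0004 0.0186 0" --pt "70 0.0004 -0.0004 0.0186 0" --pt "70 0.0004 -0.0004 0.0186 0" --pt "70 0.0004 -0.0004 0.0186 0" --pt "70 0.0004 -0.0004 0.0186 0" --pt "70 0.0004 -0.0004 0.0186 0" --pt "70 0.0004 -0.0004 0.0186 0" --pt "70 0 0 0.014 0" --pt "70 0 0 0.004 0" --pt "70 0 0 0 0" --pt "70 0 0 0 0" --pt "255 0 0 0 0" --pt "255 0 0 0 0" --pt "255 0 0 0 0" --pt "255 0 0 0 0" --pt "255 0 0 0 0" --pt "255 0 0 0 0" --pt "255 0 0 0 0"

```text
time_s: 22.9
position: [0.4219, 0.3323, 0.0334]
tcp_rot: [[-0.866, -0.5, 0.006], [-0.5, 0.865, 0.036], [-0.023, 0.028, -0.999]]
force: [-0.9, -1.0, 5.6]
opening: 0.505
grasp_force: 30.0
```

```bash
python3 -c "
from h import *
s=read_state();print(s['grasp_force'],s['opening']*87)
go(.5475,-.023,.2,140,.036)
"
```

```text
30.006789593026042 43.899306334736245
cur [0.4219 0.3323 0.0334] psi 120.0 open 0.505 F [-0.9 -1.   5.6] t 22.9 j6 -97
turn 3 x -0.1162
shift [ 0.186  -0.3214 -0.1786] 12 x [ 0.0155 -0.0268 -0.0149]
tilt 2.08 [-0.023  0.028]
```

```bash
python3 -c "
from h import *
go(.5475,-.023,.2,130,.036); print(np.round(read_state()['joint_positions'],1))
"
```

```text
cur [0.4219 0.3323 0.0334] psi 120.0 open 0.505 F [-0.9 -1.   5.6] t 22.9 j6 -97
turn 2 x -0.087
shift [ 0.1273 -0.3488 -0.1786] 12 x [ 0.0106 -0.0291 -0.0149]
tilt 2.08 [-0.023  0.028]
[ 25.3  41.8 104.    3.2  33.1 -97.3]
```

Request:
send_rows --pt "255 0 0 -0.012 0" --pt "255 0 0 -0.028 0" --pt "255 0 0 -0.036 0" --pt "255 0 0 -0.036 0" --pt "255 0 0 -0.036 0" --pt "255 0 0 -0.03 0" --pt "255 0 0 0 -0.087" --pt "255 0 0 0 -0.087" --pt "255 0.0125 -0.034 0 0" --pt "255 0.0128 -0.035 0 0" --pt "255 0.0128 -0.035 0 0" --pt "255 0.0128 -0.035 0 0" --pt "255 0.0128 -0.035 0 0" --pt "255 0.0128 -0.035 0 0" --pt "255 0.0128 -0.035 0 0" --pt "255 0.0128 -0.035 0 0" --pt "255 0.0128 -0.035 0 0" --pt "255 0.0125 -0.034 0 0" --pt "255 0 0 0 0" --pt "255 0 0 0 0"

```text
time_s: 24.57
position: [0.5469, -0.0245, 0.1981]
tcp_rot: [[-0.769, -0.639, 0.004], [-0.639, 0.769, 0.036], [-0.026, 0.025, -0.999]]
force: [0.4, -0.1, -1.9]
opening: 0.503
grasp_force: 29.9
```

```bash
python3 -c "
from h import *
go(.547,-.0237,.054,130,.02)
"
```

```text
cur [ 0.5469 -0.0245  0.1981] psi 129.8 open 0.503 F [ 0.4 -0.1 -1.9] t 24.5667 j6 -146
turn 1 x -0.0043
shift [ 0.0031 -0.0031  0.144 ] 8 x [ 0.0004 -0.0004  0.018 ]
tilt 2.07 [-0.026  0.025]
```

Request:
send_rows --pt "255 0.0004 -0.0004 0.018 0" --pt "255 0.0004 -0.0004 0.018 0" --pt "255 0.0004 -0.0004 0.018 0" --pt "255 0.0004 -0.0004 0.018 0" --pt "255 0.0004 -0.0004 0.018 0" --pt "255 0.0004 -0.0004 0.018 0" --pt "255 0.0004 -0.0004 0.014 0" --pt "255 0 0 0.01 0" --pt "255 0 0 0.007 0" --pt "255 0 0 0.005 0" --pt "255 0 0 0 0" --pt "255 0 0 0 0" --pt "255 0 0 0 0"

```text
time_s: 25.65
position: [0.5471, -0.0214, 0.0552]
tcp_rot: [[-0.767, -0.642, 0.005], [-0.642, 0.766, 0.035], [-0.026, 0.024, -0.999]]
force: [0.7, -0.5, -1.2]
opening: 0.502
grasp_force: 29.9
```

```bash
python3 -c "
from h import *
go(.547,-.0242,.053,130,.02)
"
```

```text
cur [ 0.5471 -0.0214  0.0552] psi 130.0 open 0.502 F [ 0.7 -0.5 -1.2] t 25.65 j6 -148
turn 1 x -0.0005
shift [ 0.0019 -0.0022  0.0021] 1 x [ 0.0019 -0.0022  0.0021]
tilt 2.05 [-0.026  0.024]
```

Request:
send_rows --pt "255 0.001 -0.0015 0.0015 0" --pt "255 0 0 0 0" --pt "255 0 0 0 0" --pt "85 0 0 0 0" --pt "85 0 0 0 0" --pt "85 0 0 0 0" --pt "85 0 0 0 0" --pt "85 0 0 0 0" --pt "85 0 0 -0.01 0" --pt "85 0 0 -0.02 0" --pt "85 0 0 -0.03 0" --pt "85 0 0 -0.03 0" --pt "85 0 0 -0.03 0" --pt "85 0 0 -0.025 0" --pt "40 0 0 0 0.12" --pt "40 0 0 0 0.12" --pt "40 0 0 0 0.12" --pt "40 0 0 0 0.12" --pt "40 0 0 0 0.12" --pt "40 0 0 0 0.12"

```text
time_s: 27.32
position: [0.5463, -0.0282, 0.1989]
tcp_rot: [[-1.0, 0.028, 0.005], [0.029, 0.999, 0.035], [-0.004, 0.035, -0.999]]
force: [-0.5, -1.1, -0.7]
opening: 0.84
grasp_force: 0.0
```

```bash
python3 -c "
from h import *
go(.533,.354,.2,75,.036)
"
```

```text
cur [ 0.5463 -0.0282  0.1989] psi 88.4 open 0.84 F [-0.5 -1.1 -0.7] t 27.3167 j6 -105
turn 2 x 0.1167
shift [0.1118 0.3656 0.0123] 11 x [0.0102 0.0332 0.0011]
tilt 2.04 [-0.004  0.035]
```

Request:
send_rows --pt "25 0 0 0 0.117" --pt "25 0 0 0 0.117" --pt "25 0.0102 0.03 0.0011 0" --pt "25 0.0102 0.034 0.0011 0" --pt "25 0.0102 0.034 0.0011 0" --pt "25 0.0102 0.034 0.0011 0" --pt "25 0.0102 0.034 0.0011 0" --pt "25 0.0102 0.034 0.0011 0" --pt "25 0.0102 0.034 0.0011 0" --pt "25 0.0102 0.034 0.0011 0" --pt "25 0.0102 0.034 0.0011 0" --pt "25 0.0102 0.034 0.0011 0" --pt "25 0.0102 0.03 0.0011 0" --pt "25 0 0 0 0" --pt "25 0 0 0 0" --pt "25 0 0 0 0" --pt "25 0 0 0 0"

```text
time_s: 28.73
position: [0.5308, 0.3531, 0.1996]
tcp_rot: [[-0.967, 0.255, 0.004], [0.255, 0.966, 0.035], [0.005, 0.035, -0.999]]
force: [0.2, -0.5, 0.3]
opening: 0.9
grasp_force: 0.0
```

```bash
python3 -c "
from h import *
go(.5335,.354,.032,75,.02)
near('wrist',.04,.0475,.49,.57,.31,.39)
near('top',.05,.075,.5,.62,-.13,.1)
"
```

```text
cur [0.5308 0.3531 0.1996] psi 75.2 open 0.9 F [ 0.2 -0.5  0.3] t 28.7333 j6 -53
turn 1 x 0.004
shift [-0.0033 -0.0043  0.1676] 9 x [-0.0004 -0.0005  0.0186]
tilt 2.01 [0.005 0.035]
[247. 183.] 2087 mean [0.5335 0.3545 0.0441] circ [0.5342 0.3542] r 0.0281
[274.3 183.6] 66 mean [0.57   0.0627 0.0631] circ [0.5706 0.0625] r 0.0122
[288.6 188.2] 124 mean [0.558  0.0238 0.0634] circ [0.5583 0.0232] r 0.0167
[305.4 193.4] 208 mean [ 0.5444 -0.0216  0.0632] circ [ 0.5448 -0.0221] r 0.0219
```

Request:
send_rows --pt "25 -0.0004 -0.0005 0.0186 0" --pt "25 -0.0004 -0.0005 0.0186 0" --pt "25 -0.0004 -0.0005 0.0186 0" --pt "25 -0.0004 -0.0005 0.0186 0" --pt "25 -0.0004 -0.0005 0.0186 0" --pt "25 -0.0004 -0.0005 0.0186 0" --pt "25 0 0 0.01 0" --pt "25 0 0 0 0" --pt "25 0 0 0 0" --pt "25 0 0 0 0"

```text
time_s: 29.67
position: [0.5339, 0.3552, 0.0789]
tcp_rot: [[-0.967, 0.254, 0.006], [0.254, 0.966, 0.036], [0.003, 0.037, -0.999]]
force: [0.0, 0.3, 0.5]
opening: 0.904
grasp_force: 0.0
```

```bash
python3 -c "
from h import *
go(.5335,.354,.032,75,.02)
"
```

```text
cur [0.5339 0.3552 0.0789] psi 75.3 open 0.904 F [0.  0.3 0.5] t 29.6667 j6 -54
turn 1 x 0.0046
shift [-0.0001 -0.003   0.0468] 3 x [-0.     -0.001   0.0156]
tilt 2.1 [0.003 0.037]
```

Request:
send_rows --pt "25 0 -0.001 0.0156 0" --pt "25 0 -0.001 0.0156 0" --pt "25 0 -0.001 0.0125 0" --pt "25 0 0 0.003 0" --pt "25 0 0 0 0" --pt "25 0 0 0 0" --pt "255 0 0 0 0" --pt "255 0 0 0 0" --pt "255 0 0 0 0" --pt "255 0 0 0 0" --pt "255 0 0 0 0" --pt "255 0 0 0 0"

```text
time_s: 30.67
position: [0.5328, 0.3543, 0.0316]
tcp_rot: [[-0.967, 0.254, 0.005], [0.254, 0.967, 0.036], [0.004, 0.036, -0.999]]
force: [-0.1, 0.6, 2.8]
opening: 0.639
grasp_force: 29.9
```

```bash
python3 -c "
from h import *
s=read_state();print(s['grasp_force'],s['opening']*87)
go(.531,-.081,.2,-35,.036)
"
```

```text
29.877414188865078 55.5952182811485
cur [0.5328 0.3543 0.0316] psi 75.3 open 0.639 F [-0.1  0.6  2.8] t 30.6667 j6 -54
turn 17 x 0.1132
shift [-0.3519  0.2453 -0.1841] 13 x [-0.0271  0.0189 -0.0142]
tilt 2.1 [0.004 0.036]
```

Request:
send_rows --pt "255 0 0 -0.012 0" --pt "255 0 0 -0.028 0" --pt "255 0 0 -0.034 0" --pt "255 0 0 -0.034 0" --pt "255 0 0 -0.034 0" --pt "255 0 0 -0.03 0" --pt "255 0 0 0 0.1132" --pt "255 0 0 0 0.1132" --pt "255 0 0 0 0.1132" --pt "255 0 0 0 0.1132" --pt "255 0 0 0 0.1132" --pt "255 0 0 0 0.1132" --pt "255 0 0 0 0.1132" --pt "255 0 0 0 0.1132" --pt "255 0 0 0 0.1132" --pt "255 0 0 0 0.1132" --pt "255 0 0 0 0.1132" --pt "255 0 0 0 0.1132" --pt "255 0 0 0 0.1132" --pt "255 0 0 0 0.1132"

```text
time_s: 32.33
position: [0.5309, 0.3474, 0.203]
tcp_rot: [[0.273, 0.962, 0.003], [0.962, -0.273, 0.035], [0.034, -0.006, -0.999]]
force: [-0.7, 0.4, -2.7]
opening: 0.64
grasp_force: 29.9
```

Request:
send_rows --pt "255 0 0 0 0.1132" --pt "255 0 0 0 0.1132" --pt "255 0 0 0 0.1132" --pt "255 0 0 0 0" --pt "255 0 0 0 0"

```text
time_s: 32.75
position: [0.5312, 0.3475, 0.2031]
tcp_rot: [[0.571, 0.821, 0.004], [0.821, -0.57, 0.035], [0.031, -0.017, -0.999]]
force: [0.4, -0.4, -2.0]
opening: 0.638
grasp_force: 29.9
```

```bash
python3 -c "
from h import *
go(.531,-.081,.2,-35,.036)
"
```

```text
cur [0.5312 0.3475 0.2031] psi -34.8 open 0.638 F [ 0.4 -0.4 -2. ] t 32.75 j6 56
turn 1 x 0.0039
shift [-0.3509  0.2457 -0.0119] 12 x [-0.0292  0.0205 -0.001 ]
tilt 2.01 [ 0.031 -0.017]
```

Request:
send_rows --pt "255 -0.028 0.0197 -0.001 0" --pt "255 -0.0292 0.0205 -0.001 0" --pt "255 -0.0292 0.0205 -0.001 0" --pt "255 -0.0292 0.0205 -0.001 0" --pt "255 -0.0292 0.0205 -0.001 0" --pt "255 -0.0292 0.0205 -0.001 0" --pt "255 -0.0292 0.0205 -0.001 0" --pt "255 -0.0292 0.0205 -0.001 0" --pt "255 -0.0292 0.0205 -0.001 0" --pt "255 -0.0292 0.0205 -0.001 0" --pt "255 -0.0292 0.0205 -0.001 0" --pt "255 -0.028 0.0197 -0.001 0" --pt "255 0 0 0 0" --pt "255 0 0 0 0" --pt "255 0 0 0 0" --pt "255 0 0 0 0"

```text
time_s: 34.08
position: [0.532, -0.0763, 0.1998]
tcp_rot: [[0.571, 0.821, 0.003], [0.82, -0.571, 0.036], [0.032, -0.018, -0.999]]
force: [-1.0, 0.1, -2.0]
opening: 0.64
grasp_force: 29.9
```

```bash
python3 -c "
from h import *
go(.5315,-.082,.052,-35,.02)
near('top',.05,.075,.54,.62,-.06,.1)
"
```

```text
cur [ 0.532  -0.0763  0.1998] psi -34.8 open 0.64 F [-1.   0.1 -2. ] t 34.0833 j6 12
turn 1 x 0.003
shift [-0.0096  0.0055  0.1475] 8 x [-0.0012  0.0007  0.0184]
tilt 2.08 [ 0.032 -0.018]
[274.3 183.5] 65 mean [0.5702 0.0628 0.0635] circ [0.5703 0.0626] r 0.0122
[288.7 188.1] 125 mean [0.558  0.0237 0.0632] circ [0.5583 0.0232] r 0.0168
[305.6 190.8] 128 mean [ 0.5514 -0.0223  0.0636] circ [ 0.5463 -0.022 ] r 0.0212
```

Request:
send_rows --pt "255 -0.0012 0.0007 0.0184 0" --pt "255 -0.0012 0.0007 0.0184 0" --pt "255 -0.0012 0.0007 0.0184 0" --pt "255 -0.0012 0.0007 0.0184 0" --pt "255 -0.0012 0.0007 0.0184 0" --pt "255 -0.0012 0.0007 0.014 0" --pt "255 0 0 0 0" --pt "255 0 0 0 0" --pt "255 0 0 0 0"

```text
time_s: 34.88
position: [0.5329, -0.0814, 0.0943]
tcp_rot: [[0.572, 0.82, 0.005], [0.82, -0.571, 0.035], [0.032, -0.016, -0.999]]
force: [0.3, 0.5, -1.9]
opening: 0.637
grasp_force: 29.9
```

```bash
python3 -c "
from h import *
go(.5315,-.082,.053,-35,.02)
"
```

```text
cur [ 0.5329 -0.0814  0.0943] psi -34.9 open 0.637 F [ 0.3  0.5 -1.9] t 34.8833 j6 11
turn 1 x 0.0025
shift [-0.0026 -0.0002  0.0413] 3 x [-0.0009 -0.0001  0.0138]
tilt 2.03 [ 0.032 -0.016]
```

Request:
send_rows --pt "255 -0.001 0 0.0138 0" --pt "255 -0.001 0 0.0125 0" --pt "255 -0.0005 0 0.009 0" --pt "255 0 0 0.006 0" --pt "255 0 0 0 0" --pt "255 0 0 0 0" --pt "255 0 0 0 0"

```text
time_s: 35.47
position: [0.5315, -0.0828, 0.0528]
tcp_rot: [[0.573, 0.82, 0.005], [0.819, -0.573, 0.035], [0.032, -0.016, -0.999]]
force: [-0.1, -0.8, -1.6]
opening: 0.634
grasp_force: 29.9
```

```bash
python3 -c "
from h import *
go(.5315,-.082,.053,-35,.02)
"
```

```text
cur [ 0.5315 -0.0828  0.0528] psi -34.9 open 0.634 F [-0.1 -0.8 -1.6] t 35.4667 j6 11
turn 1 x 0.0011
shift [ 0.0006 -0.0005 -0.0002] 1 x [ 0.0006 -0.0005 -0.0002]
tilt 2.03 [ 0.032 -0.016]
```

Request:
send_rows --pt "38 0 0 0 0" --pt "38 0 0 0 0" --pt "38 0 0 0 0" --pt "38 0 0 0 0" --pt "38 0 0 0 0" --pt "38 0 0 -0.01 0" --pt "38 0 0 -0.02 0" --pt "38 0 0 -0.03 0" --pt "38 0 0 -0.03 0" --pt "38 0 0 -0.03 0" --pt "38 0 0 -0.03 0" --pt "38 0 -0.03 0 0" --pt "38 0 -0.03 0 0" --pt "38 0 -0.03 0 0" --pt "38 0 -0.03 0 0" --pt "38 0 0 0 0" --pt "38 0 0 0 0"

```text
time_s: 36.88
position: [0.4305, -0.0183, 0.2049]
tcp_rot: [[0.572, 0.82, 0.004], [0.82, -0.572, 0.035], [0.031, -0.017, -0.999]]
force: [0.5, -0.4, -0.7]
opening: 0.848
grasp_force: 0.0
```

```bash
python3 -c "
from h import *
go(.5315,-.082,.053,-35,.02)
c,p,d=near('top',.05,.075,.5,.62,-.13,.1)
cv2.imwrite('pics/end.png',cv2.resize(p[110:260,145:365],None,fx=3.5,fy=3.5,interpolation=cv2.INTER_CUBIC))
"
```

```text
cur [ 0.4305 -0.0183  0.2049] psi -34.9 open 0.848 F [ 0.5 -0.4 -0.7] t 36.8833 j6 15
turn 1 x 0.0021
shift [0.001  0.1218 0.15  ] 10 x [0.0001 0.0122 0.015 ]
tilt 2.04 [ 0.031 -0.017]
[274.3 183.6] 66 mean [0.57   0.0627 0.063 ] circ [0.5705 0.0625] r 0.0122
[288.7 188.1] 125 mean [0.5582 0.0237 0.0633] circ [0.5588 0.0232] r 0.017
[305.4 193.4] 206 mean [ 0.5444 -0.0216  0.0633] circ [ 0.5449 -0.0221] r 0.0218
[325.4 196.6] 221 mean [ 0.5364 -0.0759  0.063 ] circ [ 0.5302 -0.0812] r 0.0277
```

View pics/end.png

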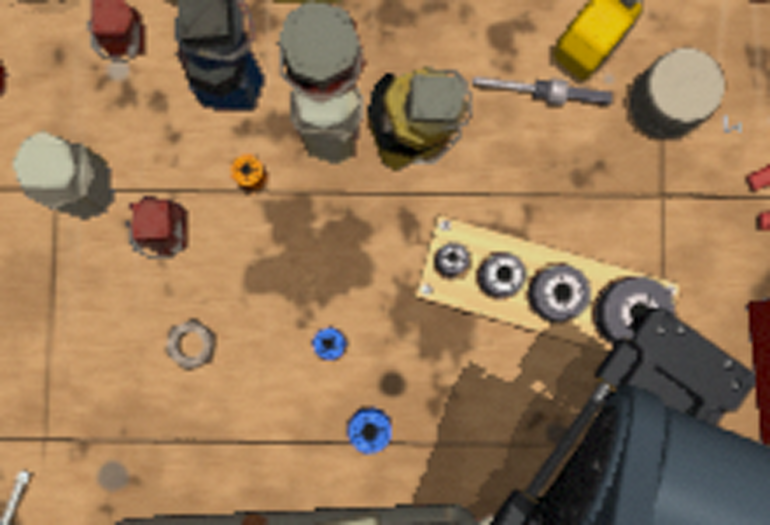

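In the picture all four saws sit on the rack, at about (453,259), (502,273), (560,292) and (637,308), in size order. Their tops are level at 63 mm and they are within 3 mm of the pegs. The nut at (190,343) and the jar are undisturbed, and the gripper is clear.

```bash
python3 -c "
from rig import *
print(hand_in())"
```

```text
the job is handed in; nothing more can be done
None
```

All four hole saws are on their own pegs in size order with their teeth on the board, the nut and jar look undisturbed, and the job was handed in at about 37 s; no verdict came back.

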